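# Park the fixture's spring pin under its keeper plate

## Robot

A 6-joint arm with a two-finger parallel gripper is mounted at the origin on a cart in front of the work surface, level with it; the furniture and walls round the work are solid. World frame = base frame: x ahead of the robot, y to its left, z up, the work surface at z = 0. Lengths are in mm, angles in rad, forces in N, time in s.
With the tool pointing down it reaches from about 425 to 950 mm from the base axis. Payload 3.5 kg.
Tool frame: the origin (TCP) lies at the very end of the fingers, on their centre line; the grasp point (between the pads) lies 19 mm behind it; z points along the fingers, y is the line along which they close (so a half turn about z gives the same grasp; the last joint's range is limited). The gripper opens to 85 mm and grips with 20 to 120 N. Pads are 22 mm wide; open, the fingers measure 114 mm over their backs; the gripper's body (76 mm by 85 mm) begins 54 mm behind the grasp point. The pads swing forward as they close: fully open they stand 13 mm farther back than shut.
Start: joints at [-0.15, 0.286, 1.577, -0, 1.279, -0.15], TCP at [674.986, 0.032, 231.325] pointing down, gripper open.
Joint ranges: [-2.77, 2.77], [-0.9, 2.22], [0.21, 2.48], [-1.53, 4.67], [0.24, 2.81], [-2.84, 2.84]. Speed limits (rad/s): [2.79, 2.79, 3.14, 3.14, 3.14, 3.14].

## Interface

Orientations are given as [roll, pitch, yaw] about the fixed x, y, z axes, in that order (R = Rz(yaw) Ry(pitch) Rx(roll)).
In Python, from workcell import get_state, grab_frame, calibration, hand_in gives the robot as it stands. The module is installed in compiled form; this text tells all that it offers.
- The arm moves only by the tool play_rows, never from a script. Its argument "moves" is a list of rows, each a list of 7 numbers: the shift along the world's x, y, z in mm, then the turn, a rotation vector about the world's x, y, z in degrees, then the closure, from -1 (fully open) to 1 (shut). In form: [[x, y, z, rx, ry, rz, claw], ...]. A call has 1 to 12 rows; each row is the pose to reach, as a shift and turn from the pose commanded when the call began; what a row does not reach only later rows make up. A row lasts 1/12 s, in which the tool goes at most 41.7 mm and 7.16 degrees, less where a joint would pass 70% of its speed; a pose out of reach is approached as far as the arm can. A call with a gripper value outside its range is refused whole. The fingers move at their own pace and stop on an object; "grip_force" is the grip in N (left out, the last holds). Time passes only in rows, so rows that repeat a pose let the fingers close. It gives the time, the measured TCP pose, the force, the opening and the grip force at its end, in the units of the state.
- get_state(): the state, without advancing time (a new reading comes with each control period).
- grab_frame(name): name is "scene" or "side" or "wrist"; returns the picture (384x512x3 uint8, blue, green, red); there is no depth.
- calibration(name): a dict with "fov_y" (degrees; the focal length in pixels is half the picture's height over the tangent of half this angle, whatever the lens; pixels are square), "cx", "cy" (the principal point, pixels), "R" (3x3) and "t" (3): a world point X has camera coordinates R X + t. Camera axes: x right, y down, z forward; pixel columns grow to the right and rows downward; lengths in mm; the calibration is good to about 2 mm. A picture is of the moment at which its call begins: read the wrist's pose just before it. calibration takes no time and is no camera call; for the wrist camera it gives the pose at the moment of the call.
- hand_in(): hands the job in; it is judged then, once.
The state is a dict: "time_s": time; "qpos": joint angles; "joint_velocities": joint speeds; "joint_torque": joint torques, N m; "eef_pos": TCP position; "tool_rot": TCP orientation; "ft_force": force on the tool from outside, world axes, zero at the start; "wrist_torque": the same for the moment, N m; "finger_gap": finger opening in mm; "gripper_force": force on a finger pad.
Only numpy, scipy, OpenCV 4.12 (cv2) and the standard library are available. Lean on these libraries where they do the work, as an engineer would, in place of code of your own. Each camera call takes 0.05 s, during which the arm holds its last target. There are 200 camera calls.

## Task

Park the brass spring pin of the aluminium fixture: take the loose red keeper plate by its black fin, push the pin down with the plate's underside so that the four ears go down through the gaps beside the rail lips (window end of the plate away from the fixture's blue end mark), and, still pressing, slide the plate towards the blue end mark, under the lips, until the pin's nose springs up into the plate's window, and stop there: pushed on, the nose slips out again. Press and slide gently, with no more than about 15 N against the fixture, then let go with the pin trapped; do not disturb the marker, the offcut of black trim or the grey tub.

Things in the scene. Friction and masses are not known exactly. Their poses are not given: they have to be found in the camera images.
- fixture: Aluminium block fixed to the bench, 140 long (x -61 to 79) x 92 wide x 32 mm high, two steel rails on top. Origin on the bench under the drop-in place; its x axis points to the blue end mark (the direction to slide the keeper), z up. The pin's carrier is adjustable: the pin stands on the centre line up to 9 mm before or behind x = 0 (not reported), held there by tight friction.
- lip_front (a point): Point on the centre line between the front lips (fixture x 50, y 0, z 43 mm). Rails (x -43 to 66, top z 48) have inner walls at y +-29. Lips reach in to y +-21, from z 43 (underside) to z 48, over x -16 to 16 and x 34 to 66 only; the ears go down at x 16 to 34 and behind x -16.
- drop_in (a point): Point on the channel floor at fixture x 0, y 0, z 32 mm. The keeper's origin must be over it, within 3 mm along x and 2.5 mm along y, axes parallel, for the ears to pass down beside the lips.
- pin (a joint): How far the brass pin is pushed down, m: 0 up, 0.026 bottom. Shoulder 22 mm across; blunt cone nose (30 deg flanks) 16 mm across, 4.3 mm high, top at fixture z 56 mm when up; greased. Spring 1.5 N at 0, plus 180 N/m. 0.019 to 0.024 under the flat plate; it rises 4 mm on finding the window (about 0.015 fully parked, lifting plate to lips). 4 to 10 N of push drives the nose out of the window again.
- keeper: Loose red plate, 91 x 36 x 6 mm (x -50 to 41), about 0.12 kg; origin on its underside midway between the ears, x along its length (to lie along fixture +x), z up. Four ears, 12 mm long in x, centred at x +-25, reach out to y +-26. Parked, its origin is 24 mm (+-9 mm by the pin's place, +-1 mm play) towards fixture +x from drop_in.
- window (a point): Centre of the keeper's through window, on the plate's underside at keeper x -24, y 0. The window spans x -33 to -15, y -10 to 10 mm.
- fin_mid (a point): Middle of the keeper's black upright fin, at keeper x 8, y 0, z 25 mm. The fin spans x 2 to 14, y -13 to 13, its top 39.5 mm above the plate's underside. Grip it across its 12 mm (along the plate's x); the fingertips may rest on the plate.
- marker_black: White marker pen with black cap, 133 mm long, 17 mm thick, lying loose on the bench: leave alone.
- trim_s3: Short black offcut of curved trim, 84 x 38 x 20 mm, lying loose: leave alone.
- offcut_tub: Open grey tub, 92 mm across, 55 mm high, standing loose: leave alone.
There are look-alikes about, which are no part of the job. Several things have the shape of the keeper; the one meant has the colours described above.

How it is judged:
By the outcome, as a careful person would: the job done as asked, in the order asked, and still so for the second after the job is handed in, with the robot touching nothing.
It also fails if it takes over 58 s, if anything falls off the work surface, if the arm or the gripper's body presses on something with over 40 N, if the wrist force passes 120 N, or if a joint passes its speed limit or range.

## Working session

There is one attempt and no reset: what is moved stays moved. The work goes in short steps, Python scripts to look and compute and a tool call to move; the robot and the scene stay as the last step left them, time stands still between calls to the robot, and variables do not carry over. Pictures are saved under pics/ and viewed, at most 11 in all, crops included, and the job is handed in when it is done.

Besides the shell and the picture viewer there is one more tool, called after ">>>" as a command line: name --pt "numbers of a row" for each row, then --argument value for the rest. play_rows: Moves the arm, as the interface text tells. Its arguments: {"type":"object","properties":{"moves":{"type":"array","items":{"type":"array","items":{"type":"number"}}},"grip_force":{"type":"number"}},"required":["moves"]}

```bash
mkdir -p pics; cat > h.py <<'E'
import numpy as np, cv2
from workcell import get_state, grab_frame, calibration, hand_in
def cam(n):
    c=calibration(n); f=192/np.tan(np.radians(c['fov_y'])/2)
    return f,c['cx'],c['cy'],np.array(c['R']),np.array(c['t'])
def proj(n,P,c=None):
    f,cx,cy,R,t=c or cam(n); q=np.atleast_2d(P)@R.T+t
    return np.c_[cx+f*q[:,0]/q[:,2],cy+f*q[:,1]/q[:,2]]
def back(n,uv,z,c=None):
    f,cx,cy,R,t=c or cam(n); o=-R.T@t; r=[]
    for u,v in np.atleast_2d(uv):
        d=R.T@np.array([(u-cx)/f,(v-cy)/f,1]); r.append(o+d*(z-o[2])/d[2])
    return np.array(r)
E
python3 - <<'E'
from h import *
s=get_state();print(s)
for n in("scene","side","wrist"):
    c=calibration(n);print(n,c)
a=[grab_frame(n) for n in("scene","side","wrist")]
for n,i in zip(("scene","side","wrist"),a): cv2.imwrite(f'pics/{n}0.png',i)
E
```

```text
{'time_s': 0.0, 'qpos': array([-1.49981122e-01,  2.87162151e-01,  1.57817565e+00, -5.03739219e-05,
        1.27859203e+00, -1.50028514e-01]), 'joint_velocities': array([ 0.00124052,  0.00053028, -0.00169734,  0.00073073,  0.00083061,
       -0.00041818]), 'joint_torque': array([-1.79628755e-04, -4.05981302e+01, -2.92628127e+01, -1.54224781e-04,
        5.81841552e-03,  3.74769741e-06]), 'eef_pos': array([6.74343858e+02, 1.29326521e-01, 2.29950248e+02]), 'tool_rot': array([-3.13927452e+00, -3.01667089e-04,  1.57085794e+00]), 'ft_force': array([ 0.40337839, -0.70583687,  1.26234849]), 'wrist_torque': array([ 0.01420008, -0.02342103, -0.0286576 ]), 'gripper_force': 0.0, 'finger_gap': 85.37381218344481}
scene {'fov_y': 43.472391397201925, 'cx': 255.32397848367665, 'cy': 190.88592128049146, 'R': array([[-0.84786175, -0.53021183,  0.00242246],
       [-0.24732943,  0.39145497, -0.8863358 ],
       [ 0.46899744, -0.75208937, -0.46303669]]), 't': array([518.74842204, 184.71955883, 833.89519059])}
side {'fov_y': 46.44622160808714, 'cx': 263.10476251744217, 'cy': 189.40822953131268, 'R': array([[ 0.9851571 , -0.16985665, -0.02478321],
       [-0.08807182, -0.37623679, -0.92232816],
       [ 0.14733921,  0.91082084, -0.38561193]]), 't': array([-585.18069438,  133.46144676,  996.63639236])}
wrist {'fov_y': 61.33946620100774, 'cx': 251.29474962554025, 'cy': 194.77289203633904, 'R': array([[ 9.99997888e-01, -9.22900661e-04, -1.83636476e-03],
       [-4.08978755e-04, -9.64995392e-01,  2.62266519e-01],
       [-2.01412948e-03, -2.62265214e-01, -9.64993731e-01]]), 't': array([-673.44464581,  -33.07724279,  377.80867846])}
```

View pics/scene0.png

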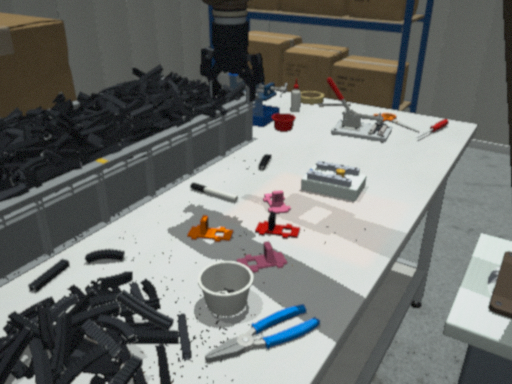

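View pics/side0.png

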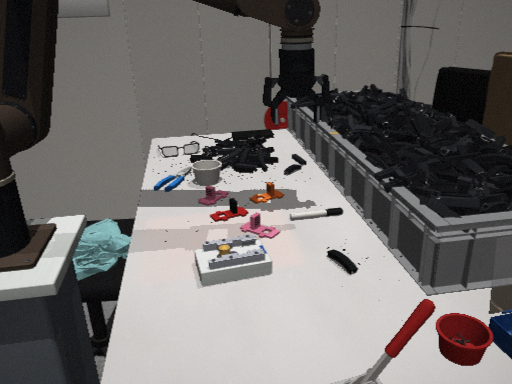

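The scene view shows four keeper-shaped parts: orange (210,231), pink (276,203), mauve (262,259), and red with a black fin (277,228). Only the last has the described colours. In the side view it is at (231,211), and the fixture is at (233,258). I'll confirm this in an enlarged crop.

```bash
python3 - <<'E'
from h import *
a=cv2.imread('pics/scene0.png');b=cv2.imread('pics/side0.png')
A=cv2.resize(a[155:255,240:380],None,fx=5.6,fy=5.6,interpolation=cv2.INTER_CUBIC)[:300]
A=cv2.resize(a[155:245,240:380],(466,300),interpolation=cv2.INTER_CUBIC)
A=cv2.resize(a[155:245,245:375],(433,300),interpolation=cv2.INTER_CUBIC)
B=cv2.resize(b[185:290,180:290],(580,554),interpolation=cv2.INTER_CUBIC)
cv2.imwrite('pics/side_crop.png',B)
A=cv2.resize(a[155:245,245:375],(780,540),interpolation=cv2.INTER_CUBIC); cv2.imwrite('pics/scene_crop.png',A)
print('keeper plate',back('scene',[(277,229)],5),back('side',[(229,214)],5))
print('fixture',back('scene',[(335,175)],40),back('side',[(233,250)],40))
E
```

```text
keeper plate [[513.79375523  70.23064087   5.        ]] [[517.12077423  57.36032562   5.        ]]
fixture [[ 489.7482097  -170.76400568   40.        ]] [[ 502.94102316 -181.40811777   40.        ]]
```

View pics/scene_crop.png

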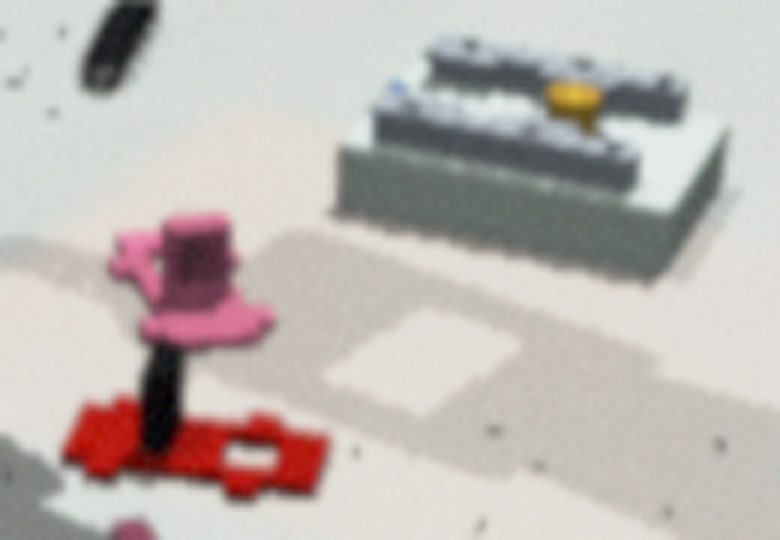

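View pics/side_crop.png

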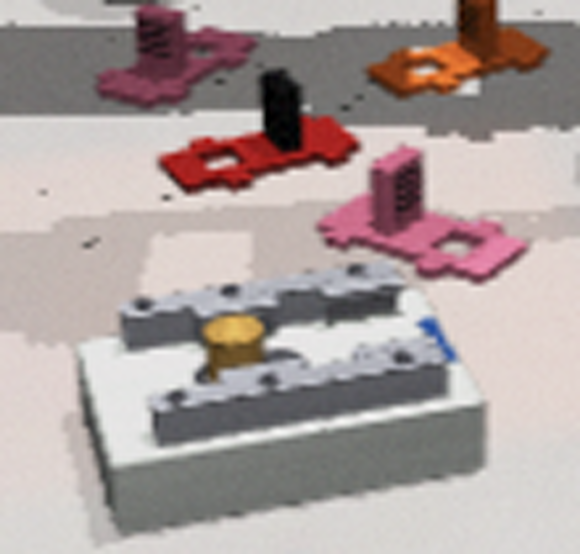

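The crops confirm it: red plate with the black fin, window end towards world −x. The blue mark is at the fixture's world +x end, and the pin stands near the −x side. The wrist picture I already have may cover both.

View pics/wrist0.png

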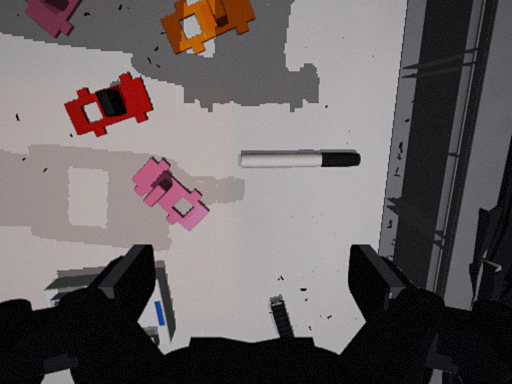

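>>> play_rows --pt "-30 -26 0 0 0 0 -1" --pt "-60 -52 0 0 0 0 -1" --pt "-90 -78 0 0 0 0 -1" --pt "-120 -104 0 0 0 0 -1" --pt "-150 -130 0 0 0 0 -1" --pt "-175 -155 0 0 0 0 -1" --pt "-175 -155 0 0 0 0 -1" --pt "-175 -155 0 0 0 0 -1" --pt "-175 -155 0 0 0 0 -1"

```text
time_s: 0.9
eef_pos: [500.1, -154.9, 231.3]
tool_rot: [3.141, -0.0, 1.57]
ft_force: [0.7, -0.4, 0.3]
finger_gap: 85.5
gripper_force: 0.0
```

```bash
python3 - <<'E'
from h import *
s=get_state();c=calibration('wrist');i=grab_frame('wrist')
np.save('c1.npy',dict(c=c,s=s),allow_pickle=True);cv2.imwrite('pics/w1.png',i)
print(s['eef_pos'],s['tool_rot'])
cv2.imwrite('pics/w1c.png',cv2.resize(i[60:310,120:440],(768,600),interpolation=cv2.INTER_CUBIC))
E
```

```text
[ 500.09687589 -154.93318451  231.34359759] [ 3.14121499e+00 -3.11782520e-04  1.57016731e+00]
```

View pics/w1c.png

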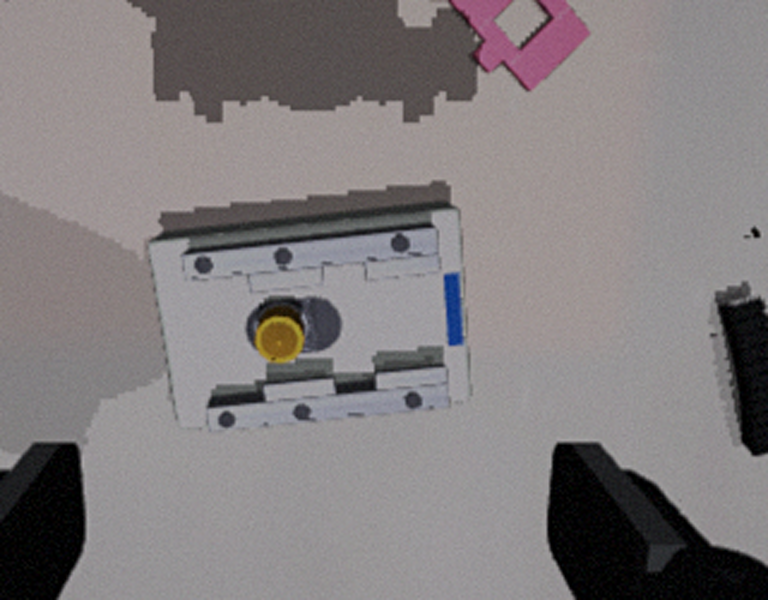

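The crop shows the fixture squarely. Its top corners are at (149,240), (458,208), (469,401) and (178,429), with the blue mark at right and the pin shoulder centred at (280,339). Now I'll fit the pose.

```bash
cat >> h.py <<'E'
from scipy.optimize import least_squares
def cc(c):
    f=192/np.tan(np.radians(c['fov_y'])/2); return f,c['cx'],c['cy'],np.array(c['R']),np.array(c['t'])
def fit(P,uv,c,g):
    P=np.array(P,float)
    def w(p,Q=P):
        a=p[2];return np.c_[p[0]+Q[:,0]*np.cos(a)-Q[:,1]*np.sin(a),p[1]+Q[:,0]*np.sin(a)+Q[:,1]*np.cos(a),Q[:,2]]
    r=least_squares(lambda p:(proj('',w(p),c)-uv).ravel(),g,x_scale=[1,1,.01],loss='soft_l1')
    return r.x,r.fun.reshape(-1,2)
E
python3 - <<'E'
from h import *
d=np.load('c1.npy',allow_pickle=True).item();c=cc(d['c'])
T=lambda p:(np.array(p,float)+.5)/2.4-.5+[120,60]
uv=T([(149,240),(458,208),(469,401),(178,429),(251,291),(323,283),(367,280),(439,272)])
P=[(-61,46,32),(79,46,32),(79,-46,32),(-61,-46,32),(-16,21,48),(16,21,48),(34,21,48),(66,21,48)]
x,r=fit(P,uv,c,[500,-175,.1]);print(x,np.degrees(x[2]));print(r.round(1))
x2,r2=fit(P[:4],uv[:4],c,[500,-175,.1]);print(x2)
p=back('',T([(280,339)]),51.7,c)[0];a=x[2];D=p[:2]-x[:2];print(p,D@[np.cos(a),np.sin(a)],D@[-np.sin(a),np.cos(a)])
# keeper from wrist0
E
```

```text
[ 4.89473840e+02 -1.81621658e+02  1.01508394e-01] 5.816002561133952
[[-1.9 -0.5]
 [ 1.3 -0.9]
 [ 1.1  0.5]
 [-0.9  0.8]
 [-0.5  0.2]
 [ 0.4  0.4]
 [-0.5 -0.2]
 [ 0.7  0. ]]
[ 4.89481263e+02 -1.81787793e+02  1.01639218e-01]
[ 484.30514291 -182.5766244    51.7       ] -5.238861540335194 -0.4262846142155974
```

>>> play_rows --pt "4 40 -10 0 0 0 -1" --pt "8 80 -25 0 0 0 -1" --pt "12 120 -40 0 0 0 -1" --pt "15 160 -40 0 0 0 -1" --pt "15 175 -40 0 0 0 -1" --pt "15 175 -40 0 0 0 -1" --pt "15 175 -40 0 0 0 -1" --pt "15 175 -40 0 0 0 -1"

```text
time_s: 1.62
eef_pos: [515.5, 20.1, 191.4]
tool_rot: [3.141, 0.0, 1.572]
ft_force: [-0.0, 0.2, -0.3]
finger_gap: 85.4
gripper_force: 0.0
```

```bash
python3 - <<'E'
from h import *
s=get_state();c=calibration('wrist');i=grab_frame('wrist')
np.save('c2.npy',dict(c=c,s=s),allow_pickle=True);cv2.imwrite('pics/w2.png',i)
q=proj('wrist',[[515,62,5]]);print(s['eef_pos'],q)
u,v=q[0].astype(int);u0=max(0,u-125);v0=max(0,v-95)
print(u0,v0);cv2.imwrite('pics/w2c.png',cv2.resize(i[v0:v0+190,u0:u0+250],None,fx=3,fy=3,interpolation=cv2.INTER_CUBIC))
E
```

```text
[515.46023662  20.1287949  191.43860949] [[251.15496024 131.52689459]]
126 36
```

View pics/w2c.png

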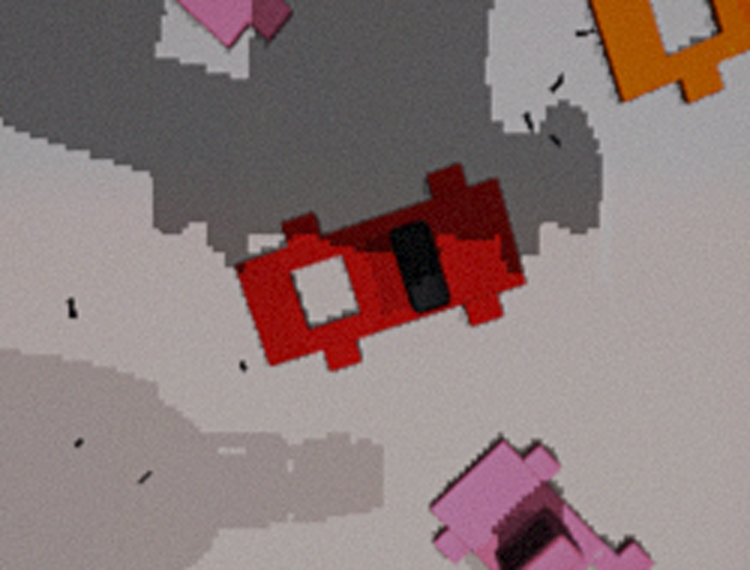

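The crop shows the red keeper with plate corners at (238,267), (271,364), (497,179) and (526,284). The fin top runs from (411,228) to (430,306), and the window end is towards −x.

```bash
python3 - <<'E'
from h import *
d=np.load('c2.npy',allow_pickle=True).item();c=cc(d['c'])
T=lambda p:(np.array(p,float)+.5)/3-.5+[126,36]
uv=T([(238,267),(271,364),(497,179),(526,284),(292,270),(305,328),(345,256),(359,313)])
P=[(-50,18,6),(-50,-18,6),(41,18,6),(41,-18,6),(-33,10,6),(-33,-10,6),(-15,10,6),(-15,-10,6)]
x,r=fit(P,uv,c,[515,62,.3]);print(x,np.degrees(x[2]));print(r.round(1))
a=x[2];R=np.array([[np.cos(a),-np.sin(a)],[np.sin(a),np.cos(a)]])
print('fin',x[:2]+R@[8,0]); 
E
```

```text
[5.20921235e+02 6.82626201e+01 3.04056518e-01] 17.421155190103168
[[-1.5 -1.2]
 [-0.6  1. ]
 [ 0.9 -0.7]
 [ 0.9  0.5]
 [-0.6  0.4]
 [ 1.4  0.4]
 [-1.  -0.5]
 [ 0.5  0. ]]
fin [528.55427343  70.65776491]
```

>>> play_rows --pt "5 17 -30 0 0 6 -0.8" --pt "10 34 -65 0 0 12 -0.5" --pt "13.5 50.5 -100 0 0 17.4 -0.2" --pt "13.5 50.5 -130 0 0 17.4 -0.2" --pt "13.5 50.5 -150 0 0 17.4 -0.2" --pt "13.5 50.5 -170 0 0 17.4 -0.2" --pt "13.5 50.5 -181 0 0 17.4 -0.2" --pt "13.5 50.5 -182 0 0 17.4 -0.2" --pt "13.5 50.5 -182 0 0 17.4 -0.2" --pt "13.5 50.5 -182 0 0 17.4 -0.2" --grip_force 60

```text
time_s: 2.5
eef_pos: [529.8, 69.9, 10.7]
tool_rot: [3.139, 0.001, 1.874]
ft_force: [-0.5, -0.1, 1.0]
finger_gap: 51.8
gripper_force: 0.0
```

>>> play_rows --pt "0 0 0 0 0 0 0.3" --pt "0 0 0 0 0 0 0.6" --pt "0 0 0 0 0 0 1" --pt "0 0 0 0 0 0 1" --pt "0 0 0 0 0 0 1" --pt "0 0 0 0 0 0 1" --pt "0 0 0 0 0 0 1" --pt "0 0 0 0 0 0 1" --pt "0 0 0 0 0 0 1" --pt "0 0 0 0 0 0 1" --grip_force 60

```text
time_s: 3.33
eef_pos: [529.5, 70.5, 10.5]
tool_rot: [3.14, 0.001, 1.875]
ft_force: [-0.8, -0.0, 6.0]
finger_gap: 10.9
gripper_force: 60.4
```

>>> play_rows --pt "0 0 5 0 0 0 1" --pt "0 0 20 0 0 0 1" --pt "0 0 50 0 0 0 1" --pt "0 0 85 0 0 0 1" --pt "-4 -30 100 0 0 -3 1" --pt "-8 -65 100 0 0 -6 1" --pt "-12 -100 100 0 0 -9 1" --pt "-17 -135 100 0 0 -11.6 1" --pt "-22 -170 100 0 0 -11.6 1" --pt "-26 -205 100 0 0 -11.6 1" --pt "-31 -235 90 0 0 -11.6 1" --pt "-31 -251.5 80 0 0 -11.6 1"

```text
time_s: 4.33
eef_pos: [496.7, -183.9, 89.4]
tool_rot: [3.141, 0.001, 1.67]
ft_force: [-0.3, -0.5, -1.0]
finger_gap: 11.1
gripper_force: 59.3
```

>>> play_rows --pt "0 0 0 0 0 0 1" --pt "0 0 0 0 0 0 1" --pt "0 0 0 0 0 0 1" --pt "0 0 0 0 0 0 1"

```text
time_s: 4.67
eef_pos: [497.6, -179.9, 89.5]
tool_rot: [-3.142, -0.0, 1.673]
ft_force: [0.3, 0.3, 0.2]
finger_gap: 11.0
gripper_force: 59.3
```

```bash
python3 - <<'E'
from h import *
s=get_state();c=calibration('wrist');i=grab_frame('wrist')
np.save('c3.npy',dict(c=c,s=s),allow_pickle=True);cv2.imwrite('pics/w3.png',i)
cv2.imwrite('pics/side3.png',grab_frame('side'))
print(s['eef_pos'],s['tool_rot'],s['ft_force'],s['finger_gap'])
cv2.imwrite('pics/w3c.png',cv2.resize(i[140:380,100:410],None,fx=2.5,fy=2.5,interpolation=cv2.INTER_CUBIC))
E
```

```text
[ 497.56451919 -179.86250626   89.47161527] [-3.14155808e+00 -3.12158973e-04  1.67337840e+00] [0.31160923 0.27285933 0.18106722] 10.969038789731187
```

View pics/w3c.png

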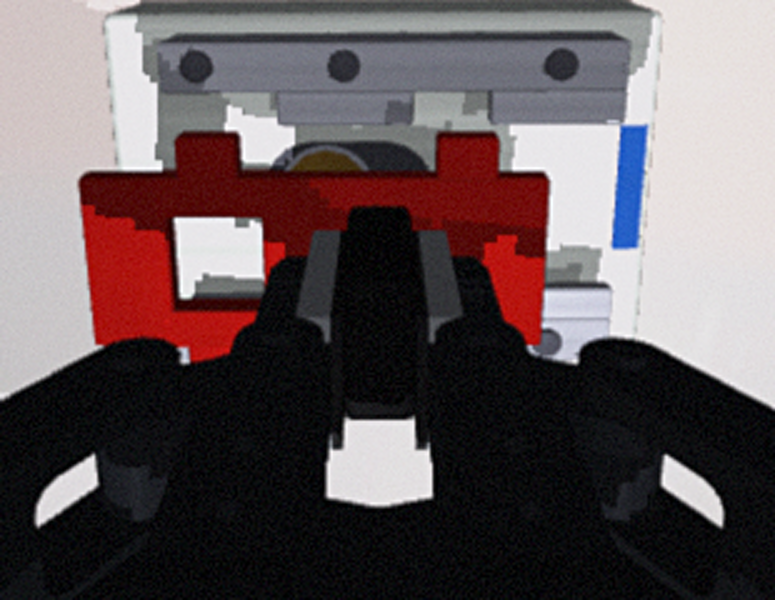

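The plate is held level and aligned over the fixture. Ears span u 176–240 and 436–499 with their outer edge at v≈135, the window is (173,217)–(264,310), and the upper lip edge lies on v≈124. I'll measure the relative pose in this picture.

```bash
python3 - <<'E'
from h import *
d=np.load('c3.npy',allow_pickle=True).item();c=cc(d['c'])
T=lambda p:(np.array(p,float)+.5)/2.5-.5+[100,140]
uk=T([(176,136),(240,136),(436,136),(499,136),(173,217),(263,217),(175,310),(265,310),(81,177),(548,180)])
Pk=np.array([(-31,26,6),(-19,26,6),(19,26,6),(31,26,6),(-33,10,6),(-15,10,6),(-33,-10,6),(-15,-10,6),(-50,18,6),(41,18,6)],float)
for dz in(76,78,80,82,84):
    x,r=fit(Pk+[0,0,dz],uk,c,[489,-181,.1]);print(dz,x,np.degrees(x[2]),(r**2).sum());
    if dz==80:k=x;print(r.round(1).tolist())
uf=T([(277,124),(412,124),(491,124),(626,124),(107,14),(661,13)])
Pf=[(-16,21,48),(16,21,48),(34,21,48),(66,21,48),(-61,46,32),(79,46,32)]
x,r=fit(Pf,uf,c,[489,-181,.1]);print('fix',x,np.degrees(x[2]));print(r.round(1).tolist())
x4,_=fit(Pf[:4],uf[:4],c,[489,-181,.1]);print(x4)
E
```

```text
76 [ 4.89182119e+02 -1.80920645e+02  9.94176983e-02] 5.696214519648212 6.364147234939743
78 [ 4.89392415e+02 -1.80206072e+02  9.91356385e-02] 5.680053686400867 14.86530536495487
80 [ 4.89691615e+02 -1.79505019e+02  9.77794715e-02] 5.6023510384570745 41.27414063343376
[[-0.9, -0.1], [-0.7, -0.0], [2.5, 0.3], [3.0, 0.4], [-1.8, -0.2], [-0.2, -0.1], [0.0, 0.6], [0.4, 0.7], [-2.1, -0.3], [3.8, -0.8]]
82 [ 4.90007960e+02 -1.78831976e+02  9.65143694e-02] 5.529866026540473 87.98653222035539
84 [ 4.90315642e+02 -1.78172912e+02  9.53984199e-02] 5.465926831503186 156.12243804010689
fix [ 4.89362696e+02 -1.82220796e+02  1.05550794e-01] 6.047615029960616
[[-0.3, 0.8], [0.4, 0.6], [-0.4, 0.4], [0.3, 0.2], [-4.0, -1.0], [2.9, -1.5]]
[ 4.89229957e+02 -1.81834677e+02  1.01412097e-01]
```

Relative to the fixture the plate is about 1.5 mm off in y. x and yaw are good. I'll correct that and go down in steps, watching the force.

>>> play_rows --pt "0 -1.5 0 0 0 0.2 1" --pt "0 -1.5 -10 0 0 0.2 1" --pt "0 -1.5 -20 0 0 0.2 1" --pt "0 -1.5 -24 0 0 0.2 1" --pt "0 -1.5 -28 0 0 0.2 1" --pt "0 -1.5 -28 0 0 0.2 1" --pt "0 -1.5 -28 0 0 0.2 1"

```text
time_s: 5.35
eef_pos: [497.4, -182.5, 61.1]
tool_rot: [-3.141, -0.0, 1.676]
ft_force: [0.3, 0.1, 1.2]
finger_gap: 11.3
gripper_force: 59.6
```

>>> play_rows --pt "0 0 -2 0 0 0 1" --pt "0 0 -4 0 0 0 1" --pt "0 0 -4 0 0 0 1" --pt "0 0 -4 0 0 0 1"

```text
time_s: 5.68
eef_pos: [497.8, -182.7, 57.6]
tool_rot: [3.141, 0.001, 1.675]
ft_force: [0.5, -0.5, 1.9]
finger_gap: 11.1
gripper_force: 59.7
```

>>> play_rows --pt "0 0 -2 0 0 0 1" --pt "0 0 -4 0 0 0 1" --pt "0 0 -6 0 0 0 1" --pt "0 0 -6 0 0 0 1" --pt "0 0 -6 0 0 0 1"

```text
time_s: 6.1
eef_pos: [497.7, -182.6, 51.4]
tool_rot: [3.141, 0.0, 1.676]
ft_force: [0.2, -1.1, 3.1]
finger_gap: 11.0
gripper_force: 59.9
```

```bash
python3 - <<'E'
from h import *
print(get_state()['ft_force'],get_state()['wrist_torque'],get_state()['eef_pos'])
i=grab_frame('wrist');cv2.imwrite('pics/w4.png',i)
cv2.imwrite('pics/w4c.png',cv2.resize(i[140:380,100:410],None,fx=2.5,fy=2.5,interpolation=cv2.INTER_CUBIC))
E
```

```text
[ 0.21844704 -1.05097412  3.12616832] [-0.08253411 -0.01199231  0.04308044] [ 497.65353853 -182.57840376   51.4117572 ]
```

View pics/w4c.png

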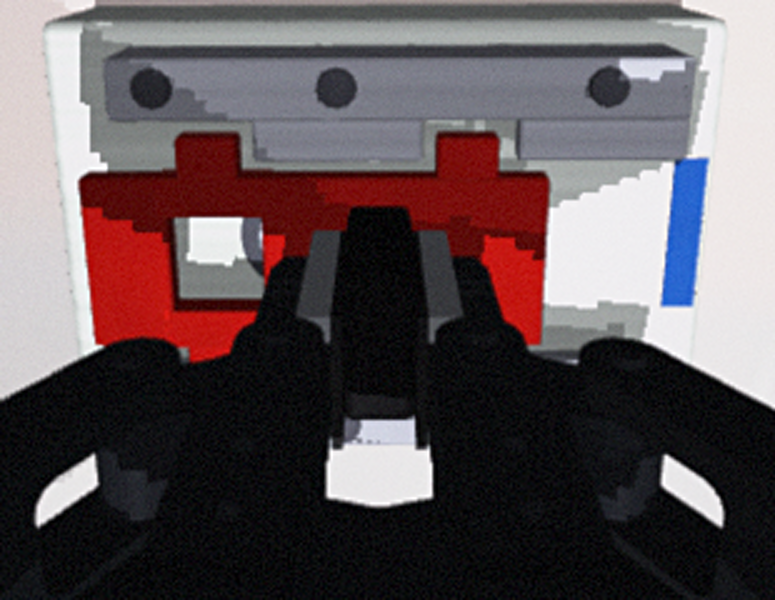

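The ears sit inside the gaps: the right ear is at u 436–499 within 423–518, and the side gap is about 3 mm. Continuing down.

>>> play_rows --pt "0 0 -2 0 0 0 1" --pt "0 0 -4 0 0 0 1" --pt "0 0 -5 0 0 0 1" --pt "0 0 -6 0 0 0 1" --pt "0 0 -6 0 0 0 1" --pt "0 0 -6 0 0 0 1"

```text
time_s: 6.65
eef_pos: [497.6, -182.5, 45.4]
tool_rot: [3.141, 0.0, 1.676]
ft_force: [-0.5, -0.6, 3.6]
finger_gap: 11.1
gripper_force: 60.0
```

>>> play_rows --pt "0 0 -0.7 0 0 0 1" --pt "0 0 -1.5 0 0 0 1" --pt "0 0 -1.5 0 0 0 1" --pt "0 0 -1.5 0 0 0 1"

```text
time_s: 6.98
eef_pos: [497.6, -182.5, 43.9]
tool_rot: [3.141, 0.0, 1.676]
ft_force: [0.9, -0.1, 4.6]
finger_gap: 11.0
gripper_force: 60.1
```

>>> play_rows --pt "1 0.1 0 0 0 0 1" --pt "2 0.2 0 0 0 0 1" --pt "3 0.3 0 0 0 0 1" --pt "4 0.4 0 0 0 0 1" --pt "5 0.5 0 0 0 0 1" --pt "6 0.6 0 0 0 0 1" --pt "6 0.6 0 0 0 0 1" --pt "6 0.6 0 0 0 0 1"

```text
time_s: 7.65
eef_pos: [503.8, -181.8, 43.9]
tool_rot: [3.141, -0.0, 1.675]
ft_force: [-1.0, 0.1, 4.1]
finger_gap: 11.2
gripper_force: 60.1
```

>>> play_rows --pt "1 0.1 0 0 0 0 1" --pt "2 0.2 0 0 0 0 1" --pt "3 0.3 0 0 0 0 1" --pt "4 0.4 0 0 0 0 1" --pt "5 0.5 0 0 0 0 1" --pt "6 0.6 0 0 0 0 1" --pt "6 0.6 0 0 0 0 1" --pt "6 0.6 0 0 0 0 1"

```text
time_s: 8.32
eef_pos: [511.2, -181.6, 44.6]
tool_rot: [3.137, 0.001, 1.675]
ft_force: [3.9, 0.7, 3.3]
finger_gap: 11.1
gripper_force: 60.0
```

>>> play_rows --pt "1 0.1 0 0 0 0 1" --pt "2 0.2 0 0 0 0 1" --pt "3 0.3 0 0 0 0 1" --pt "3 0.3 0 0 0 0 1" --pt "3 0.3 0 0 0 0 1"

```text
time_s: 8.73
eef_pos: [512.8, -180.9, 43.8]
tool_rot: [3.141, 0.0, 1.675]
ft_force: [1.7, 0.4, 3.1]
finger_gap: 11.1
gripper_force: 60.0
```

>>> play_rows --pt "1 0.1 0 0 0 0 1" --pt "2 0.2 0 0 0 0 1" --pt "2 0.2 0 0 0 0 1" --pt "2 0.2 0 0 0 0 1"

```text
time_s: 9.07
eef_pos: [514.3, -180.7, 43.6]
tool_rot: [-3.141, -0.0, 1.676]
ft_force: [0.8, 0.5, 4.3]
finger_gap: 11.1
gripper_force: 59.9
```

>>> play_rows --pt "0.5 0 0 0 0 0 1" --pt "1 0.1 0 0 0 0 1" --pt "1 0.1 0 0 0 0 1" --pt "1 0.1 0 0 0 0 1"

```text
time_s: 9.4
eef_pos: [514.8, -180.5, 43.5]
tool_rot: [-3.14, -0.001, 1.676]
ft_force: [-0.7, -0.6, 3.6]
finger_gap: 11.2
gripper_force: 59.9
```

```bash
python3 - <<'E'
from h import *
print(get_state()['ft_force'],get_state()['wrist_torque'],get_state()['eef_pos'])
i=grab_frame('wrist');cv2.imwrite('pics/w5.png',i)
cv2.imwrite('pics/w5c.png',cv2.resize(i[150:310,110:350],None,fx=3.2,fy=3.2,interpolation=cv2.INTER_CUBIC))
E
```

```text
[-0.71218043 -0.57911527  3.59301047] [-0.06971603  0.2510177   0.03420021] [ 514.82770408 -180.51402038   43.4664644 ]
```

View pics/w5c.png

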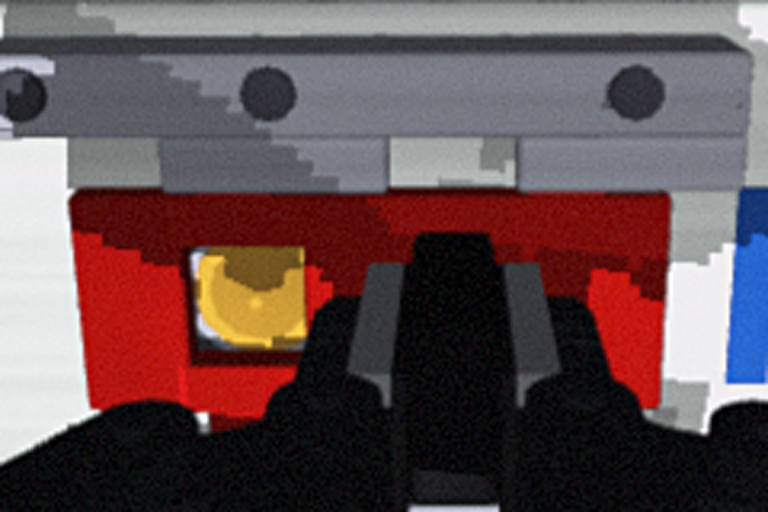

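The ears are under the lips and the brass nose shows in the window, tip at (255,300) within u≈190–305. It could sit about half a millimetre further forward. I'll ease up until the lips take the plate.

>>> play_rows --pt "0.4 0 0.5 0 0 0 1" --pt "0.4 0 1 0 0 0 1" --pt "0.4 0 1.5 0 0 0 1" --pt "0.4 0 2 0 0 0 1" --pt "0.4 0 2 0 0 0 1" --pt "0.4 0 2 0 0 0 1"

```text
time_s: 9.95
eef_pos: [515.8, -180.6, 45.8]
tool_rot: [-3.141, -0.0, 1.675]
ft_force: [-1.4, -0.7, 3.3]
finger_gap: 11.1
gripper_force: 59.9
```

>>> play_rows --pt "0 0 0.5 0 0 0 1" --pt "0 0 1 0 0 0 1" --pt "0 0 1 0 0 0 1" --pt "0 0 1 0 0 0 1"

```text
time_s: 10.28
eef_pos: [515.9, -180.6, 46.8]
tool_rot: [3.141, -0.0, 1.675]
ft_force: [-1.4, 1.7, 2.7]
finger_gap: 11.1
gripper_force: 59.9
```

>>> play_rows --pt "-0.2 0 0.3 0 0 0 1" --pt "-0.4 0 0.6 0 0 0 1" --pt "-0.4 0 0.6 0 0 0 1" --pt "-0.4 0 0.6 0 0 0 1"

```text
time_s: 10.62
eef_pos: [515.8, -180.7, 47.5]
tool_rot: [3.141, 0.0, 1.675]
ft_force: [1.0, 0.4, 2.1]
finger_gap: 11.2
gripper_force: 59.7
```

>>> play_rows --pt "0 0 0.3 0 0 0 1" --pt "0 0 0.5 0 0 0 1" --pt "0 0 0.5 0 0 0 1" --pt "0 0 0.5 0 0 0 1"

```text
time_s: 10.95
eef_pos: [515.7, -180.6, 47.6]
tool_rot: [3.141, 0.0, 1.675]
ft_force: [3.6, 0.5, -3.1]
finger_gap: 10.7
gripper_force: 59.1
```

The lips now take the plate. I'll ease back slightly and open.

>>> play_rows --pt "0.2 0 -0.3 0 0 0 1" --pt "0.2 0 -0.3 0 0 0 1" --pt "0.2 0 -0.3 0 0 0 1"

```text
time_s: 11.2
eef_pos: [515.8, -180.7, 47.6]
tool_rot: [3.141, 0.0, 1.675]
ft_force: [2.8, 0.4, -1.0]
finger_gap: 11.2
gripper_force: 59.3
```

>>> play_rows --pt "0 0 0 0 0 0 0.6" --pt "0 0 0 0 0 0 0.4" --pt "0 0 0 0 0 0 0.1" --pt "0 0 0 0 0 0 0" --pt "0 0 0 0 0 0 0" --pt "0 0 10 0 0 0 0" --pt "0 0 30 0 0 0 0" --pt "0 0 65 0 0 0 0" --pt "0 0 100 0 0 0 0" --pt "0 0 130 0 0 0 -0.5" --pt "0 0 130 0 0 0 -0.5" --pt "0 0 130 0 0 0 -0.5"

```text
time_s: 12.2
eef_pos: [517.2, -181.5, 181.3]
tool_rot: [3.136, 0.004, 1.676]
ft_force: [0.2, -0.6, -0.3]
finger_gap: 64.0
gripper_force: 0.0
```

```bash
python3 - <<'E'
from h import *
s=get_state();print(s['ft_force'],s['eef_pos'])
c=cc(calibration('wrist'));i=grab_frame('wrist');cv2.imwrite('pics/w6.png',i)
u,v=proj('',[[505,-180,40]],c)[0].astype(int);u0,v0=max(u-100,0),max(v-75,0);print(u0,v0)
b=grab_frame('side')
A=cv2.resize(i[v0:v0+150,u0:u0+200],(800,600),interpolation=cv2.INTER_CUBIC)
cv2.imwrite('pics/w6c.png',A)
E
```

```text
[ 0.1745062  -0.55613404 -0.26659273] [ 517.1743438  -181.4636854   181.28182619]
137 104
```

View pics/w6c.png

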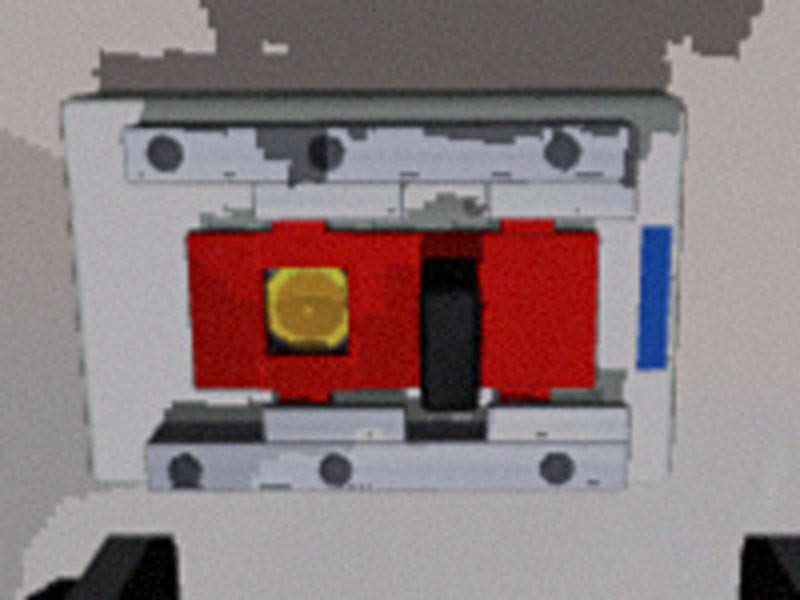

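The pin nose is centred in the window at (307,310), within u 265–350. All four ears are under the lips, and the gripper is clear.

```bash
python3 -c "
from workcell import hand_in;print(hand_in())"
```

```text
the job is handed in; nothing more can be done
None
```

The brass pin is trapped in the red keeper's window with all four ears under the rail lips. The gripper is open and clear, nothing read above about 6 N, and the job was handed in at about 12 s on the robot clock.

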